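Chock the packed puppet crate

TASK

Lift the deep lid off the puppet crate by its knob and set it down, right way up, in the middle of the cork mat; do not drop it. Then stand the three painted chocks upright in the three gaps beside and between the drum and the fish, each in the gap that it fits, all the way down on the crate floor with its length across the crate, so that the packed pieces cannot slide. Leave the drum and the fish lying in the crate and everything else on the worktop where it is.

Things in the scene. Friction and masses are not known exactly. Their poses are not given: they have to be found in the camera images.
- crate: low wooden packing crate fixed to the worktop; origin at the centre of its underside. Its long side lies along its y. Inside it is 80 mm (x) x 248 mm (y); the floor is 8 mm above the worktop, the rim of the 8 mm walls 34 mm. A 116 x 284 mm foot plate 8 mm thick sticks out around the walls and carries the lid.
- lid_knob (a point): red knob, 30 mm diameter, 30 mm tall, on a thin neck, in the middle of the plywood lid's roof; this point is the knob's centre, 122 mm above the lid's lower edge, 28 mm above its roof. The lid (0.42 kg) is a deep hood open below, 112 x 280 mm, 94 mm tall without the knob; it starts over the crate walls with 3 mm play all round, on the foot plate, hiding the contents.
- lid_foot (a point): the lid's origin: centre of its lower edge, axes along the lid's sides (y along its length), z up through the knob. The axes start along the crate's. Lift the lid straight up by at least 50 mm to clear the contents.
- mat: cork mat fixed on the worktop to the left (+y) of the crate, 140 mm (its x) x 250 mm (its y) x 4 mm thick; origin at the centre of its underside. The lid is meant to stand on it with its long side along the mat's, overhanging its ends a little. Bystanders: puppet (180 mm tall), flag holder, comb, bowl, mallet stand or lie loose beyond x = 0.68 m; a glue jar (80 mm tall) and a brush nearer the robot on the right.
- drum: red and black lacquered drum on a black base board 72 mm (x) x 90 mm (y) x 16 mm, 46 mm tall in all, 0.35 kg, loose on the crate floor; origin at the centre of its underside, axes roughly along the crate's. Drum and fish lie one behind the other along the crate's y, either one first. The gap between the drum's board and the end wall beside it is about 26 mm (3 mm more or less).
- fish: gilded carved fish puppet on a green float 72 mm (x) x 50 mm (y) x 20 mm, 50 mm tall in all, 0.22 kg, loose on the crate floor; origin at the centre of its underside, axes roughly along the crate's. The gap between float and drum board is about 36 mm, between float and the end wall beside it 46 mm (3 mm more or less). Drum and fish slide aside when pushed.
- chock_narrow_mid (a point): painted wooden chock, yellow, standing upright, 22 mm thick (its y) x 56 mm long (its x) x 80 mm tall, lower long edges rounded 5 mm; this point is its centre, 40 mm above its underside. A half turn leaves it the same. The three chocks start loose on the worktop to the right (-y) of the crate and may swap places.
- chock_medium_mid (a point): painted wooden chock, white, standing upright, 32 mm thick (its y) x 56 mm long (its x) x 80 mm tall, lower long edges rounded 5 mm; this point is its centre, 40 mm above its underside. A half turn leaves it the same. The three chocks start loose on the worktop to the right (-y) of the crate and may swap places.
- chock_wide_mid (a point): painted wooden chock, blue, standing upright, 42 mm thick (its y) x 56 mm long (its x) x 80 mm tall, lower long edges rounded 5 mm; this point is its centre, 40 mm above its underside. A half turn leaves it the same. The three chocks start loose on the worktop to the right (-y) of the crate and may swap places.
Mind the look-alikes: they are no part of the job. Leave any purple look-alike of the part that bears chock_wide_mid alone. Leave any orange look-alike of the part that bears chock_narrow_mid alone.

How it is judged:
By the outcome, as a careful person would: the job done as asked, in the order asked, and still so for the second after the job is handed in, with the robot touching nothing.
It also fails if it takes over 72 s, if anything falls off the work surface, if the arm or the gripper's body presses on something with over 40 N, if the wrist force passes 120 N, or if a joint passes its speed limit or range.

ROBOT

A 6-joint arm with a two-finger parallel gripper is mounted at the origin on the work surface. World frame = base frame: x ahead of the robot, y to its left, z up, the work surface at z = 0. Lengths are in m, angles in rad, forces in N, time in s.
With the tool pointing down it reaches from about 0.3 to 0.775 m from the base axis. Payload 14.6 kg.
Tool frame: the origin (TCP) lies at the centre of the arm's flange, where the gripper is bolted on; the fingertips stand 199 mm ahead of it and the grasp point (between the pads) lies 180 mm ahead of it; z points along the fingers, y is the line along which they close (so a half turn about z gives the same grasp; the last joint's range is limited). The gripper opens to 94 mm and grips with 3 to 60 N. Pads are 16 mm wide; open, the fingers measure 119 mm over their backs; the gripper's body (75 mm by 177 mm) begins 78 mm behind the grasp point.
Start: joints at [-1.365, 0.3, 1.521, -0, 1.321, -0.067], TCP at [0.148, -0.53, 0.405] pointing down, gripper open.
Joint ranges: [-3.03, 3.03], [-0.79, 2.21], [0.23, 2.52], [-1.04, 4.18], [0, 3.07], [-2.55, 2.55]. Speed limits (rad/s): [2.22, 2.22, 2.57, 3.14, 3.14, 3.14].

INTERFACE

Orientations are given as [roll, pitch, yaw] about the fixed x, y, z axes, in that order (R = Rz(yaw) Ry(pitch) Rx(roll)).
In Python, from station import ctrl gives the robot as it stands. The module is installed in compiled form; this text tells all that it offers.
- The arm moves only by the tool servo_tool, never from a script. Its argument "motion" is a list of rows, each a list of 5 numbers: the closure, from 0 (fully open) to 1 (shut), then the shift along the world's x, y, z in cm, then the turn about the world's z in degrees. A call has 1 to 20 rows; each row is the pose to reach, as a shift and turn from the pose commanded when the call began; what a row does not reach only later rows make up. A row lasts 1/8 s, in which the tool goes at most 62.5 mm and 10.7 degrees, less where a joint would pass 70% of its speed; a pose out of reach is approached as far as the arm can. A call with a gripper value outside its range is refused whole. The fingers move at their own pace and stop on an object; "squeeze" is the grip in N (left out, the last holds). Time passes only in rows, so rows that repeat a pose let the fingers close. It gives the time, the measured TCP pose, the force, the opening and the grip force at its end, in the units of the state.
- ctrl.get_obs(): the state, without advancing time (a new reading comes with each control period).
- ctrl.camera(name): name is "scene" or "top" or "wrist"; returns a dict with "image" (400x640x3 uint8, red, green, blue), "fx", "fy", "cx", "cy" (pixels), "camera_from_world" (4x4, takes a point from world to camera coordinates); the wrist camera has in their place "hand_eye" (4x4, takes a point from camera to tool coordinates, whose origin is the TCP and whose axes are the flange's). Camera axes: x right, y up, looking along -z (the intrinsics and any distortion apply to the point x, -y, -z); pixel columns grow to the right and rows downward; lengths in m; the calibration is good to about 2 mm. A picture is of the moment at which its call begins: read the wrist's pose just before it. There is no depth.
- ctrl.hand_in(): hands the job in; it is judged then, once.
The state is a dict: "time_s": time; "qpos": joint angles; "joint_vel": joint speeds; "tau": joint torques, N m; "ee_pos": TCP position; "eef_rot": TCP orientation; "force": force on the tool from outside, world axes, zero at the start; "moment": the same for the moment, N m; "grip_width": finger opening in m; "grip_force": force on a finger pad.
Only numpy, scipy, OpenCV 4.12 (cv2) and the standard library are available. Lean on these libraries where they do the work, as an engineer would, in place of code of your own. Each camera call takes 0.05 s, during which the arm holds its last target. There are 200 camera calls.

## Working session

There is one attempt and no reset: what is moved stays moved. The work goes in short steps, Python scripts to look and compute and a tool call to move; the robot and the scene stay as the last step left them, time stands still between calls to the robot, and variables do not carry over. Pictures are saved under pics/ and viewed, at most 13 in all, crops included, and the job is handed in when it is done.

Besides the shell and the picture viewer there is one more tool, called after "Call:" by a JSON object that holds its "api" and its "payload". servo_tool: Moves the arm, as the interface text tells. Its arguments: {"type":"object","properties":{"motion":{"type":"array","items":{"type":"array","items":{"type":"number"}}},"squeeze":{"type":"number"}},"required":["motion"]}

```bash
mkdir -p pics; cat > h.py <<'E'
import numpy as np, cv2
from station import ctrl
from scipy.spatial.transform import Rotation as R
def cam(name):
    o=ctrl.get_obs(); c=ctrl.camera(name)
    if name=="wrist":
        T=np.eye(4);T[:3,:3]=R.from_euler('xyz',o['eef_rot']).as_matrix();T[:3,3]=o['ee_pos']
        c['w']=T@c['hand_eye']
    else: c['w']=np.linalg.inv(c['camera_from_world'])
    return c
def ray(c,u,v,z):
    d=np.array([(u-c['cx'])/c['fx'],-(v-c['cy'])/c['fy'],-1]); d=c['w'][:3,:3]@d; p=c['w'][:3,3]
    return p+d*(z-p[2])/d[2]
def proj(c,P):
    q=np.linalg.inv(c['w'])@np.append(P,1); return c['cx']-c['fx']*q[0]/q[2], c['cy']+c['fy']*q[1]/q[2]
def save(c,n): cv2.imwrite('pics/'+n,c['image'][:,:,::-1])
E
python3 - <<'E'
from h import *
o=ctrl.get_obs(); print(o)
for n in("top","scene"):
    c=cam(n); save(c,n+"0.png"); np.save(n+"0.npy",c,allow_pickle=True); print(n,{k:v for k,v in c.items() if k!='image'})
E
```

```text
{'time_s': 0.0, 'qpos': array([-1.36455491e+00,  3.00457356e-01,  1.52160164e+00, -1.61031489e-05,
        1.32074782e+00, -6.65812576e-02]), 'joint_vel': array([ 0.00021894,  0.00185657, -0.00044382, -0.00210701,  0.00129303,
       -0.00017597]), 'tau': array([-6.99309003e-04, -5.31808627e+01, -3.52737665e+01,  7.08849868e-02,
        2.43802113e-02, -4.85009537e-05]), 'ee_pos': array([ 0.14819508, -0.52961367,  0.40408504]), 'eef_rot': array([-3.14038014e+00, -6.52180553e-05,  2.72826630e-01]), 'force': array([-0.49221992, -0.36222405,  0.04208516]), 'moment': array([0.02150278, 0.06673509, 0.07308814]), 'grip_force': 0.0, 'grip_width': 0.09405097948927328}
top {'fx': 364.8568288677755, 'fy': 364.8568288677755, 'cx': 317.1124850589722, 'cy': 196.66668827492802, 'camera_from_world': array([[ 7.23904041e-04, -9.99979520e-01, -6.35882605e-03,
        -6.84394467e-02],
       [ 9.89114464e-01, -2.19668956e-04,  1.47147981e-01,
        -5.66612855e-01],
       [-1.47146364e-01, -6.39612784e-03,  9.89094049e-01,
        -1.06637559e+00],
       [ 0.00000000e+00,  0.00000000e+00,  0.0000
[... 407 characters left out ...]
838656213, 'fy': 397.90863838656213, 'cx': 321.5424120562455, 'cy': 193.8298464410684, 'camera_from_world': array([[ 6.58449559e-01,  7.52623916e-01, -1.19119084e-03,
        -3.15989492e-01],
       [-5.98585162e-01,  5.24643466e-01,  6.05347039e-01,
         2.97026240e-01],
       [ 4.56223610e-01, -3.97877462e-01,  7.95960767e-01,
        -1.46876283e+00],
       [ 0.00000000e+00,  0.00000000e+00,  0.00000000e+00,
         1.00000000e+00]]), 'w': array([[ 0.65844956, -0.59858516,  0.45622361,  1.05594292],
       [ 0.75262392,  0.52464347, -0.39787746, -0.50239925],
       [-0.00119119,  0.60534704,  0.79596077,  0.98889723],
       [ 0.        ,  0.        ,  0.        ,  1.        ]])}
```

View pics/top0.png

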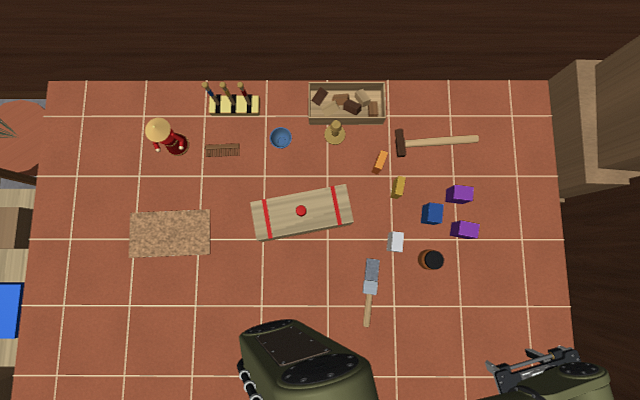

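View pics/scene0.png

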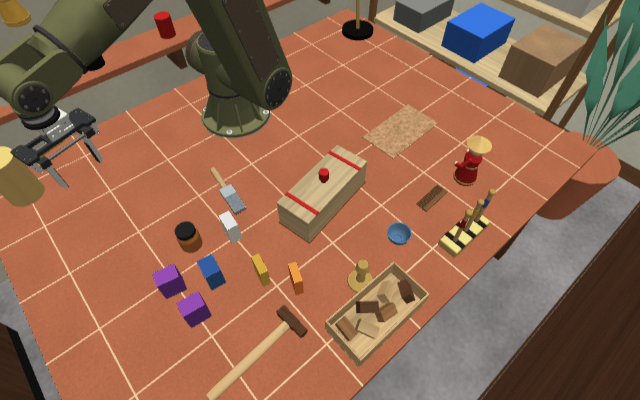

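The top view shows the red knob at (301,211) on the lid and the cork mat at (170,233). The chocks are yellow (398,187), blue (432,213) and white (396,241). The look-alikes are orange (380,160) and purple (459,193) and (465,229). The jar is at (432,260). The yellow, blue and white colours match the description, so I'll confirm them in a crop while measuring.

```bash
python3 - <<'E'
from h import *
c=np.load("top0.npy",allow_pickle=True).item(); im=c['image']; hsv=cv2.cvtColor(im,cv2.COLOR_RGB2HSV)
def blob(m,seed):
    n,l=cv2.connectedComponents(m.astype(np.uint8)); return l==l[seed[1],seed[0]]
def rect(m,z):
    cs,_=cv2.findContours(m.astype(np.uint8),0,1); k=max(cs,key=cv2.contourArea)[:,0]
    P=np.array([ray(c,u,v,z)[:2] for u,v in k],np.float32)*1000
    r=cv2.minAreaRect(P); return np.round(r[0],1),np.round(r[1],1),round(r[2],1),np.round(cv2.boxPoints(r)).tolist()
H,S,V=[hsv[...,i].astype(int) for i in range(3)]
for n,s in dict(yellow=(398,184),blue=(432,210),white=(397,238),lid=(290,220),knob=(301,211),mat=(170,233),purple=(459,190),orange=(381,158)).items(): print(n,hsv[s[1],s[0]])
m=((H<8)|(H>172))&(S>190)&(V>120); k=blob(m,(301,211)); ys,xs=np.nonzero(k); print("knob",k.sum(),xs.mean(),ys.mean(),ray(c,xs.mean(),ys.mean(),.13))
big=cv2.resize(im[140:280,110:490],None,fx=2.1,fy=2.1,interpolation=cv2.INTER_CUBIC)
cv2.imwrite('pics/crop0.png',big[:,:,::-1])
ym=blob((H>20)&(H<32)&(S>120)&(V>100),(398,184)); print('yellow',rect(ym,.08))
bm=blob((H>100)&(H<118)&(S>120),(432,210)); print('blue',rect(bm,.08))
wm=blob((S<50)&(V>150),(397,238)); print('white',rect(wm,.08))
mm=blob((H>8)&(H<22)&(S<140)&(V>110),(170,233)); print('mat',mm.sum(),rect(mm,.004))
E
```

```text
yellow [ 21 164 188]
blue [109 175 140]
white [110   4 206]
lid [ 20  77 169]
knob [  0 196 191]
mat [ 15 107 143]
purple [140 148 165]
orange [ 16 174 213]
knob 72 300.59722222222223 210.13888888888889 [ 0.51566786 -0.02301602  0.13      ]
yellow (array([ 594.5, -310.9]), array([22.9, 57. ]), 77.2, [[564.0, -316.0], [620.0, -328.0], [625.0, -306.0], [569.0, -293.0]])
blue (array([ 512.4, -401.5]), array([58.1, 61.7]), 82.0, [[478.0, -426.0], [539.0, -435.0], [547.0, -377.0], [486.0, -368.0]])
white (array([ 431.7, -298.7]), array([32.9, 55.5]), 83.1, [[402.0, -312.0], [457.0, -318.0], [461.0, -286.0], [406.0, -279.0]])
mat 21561 (array([470.3,   0.9]), array([ 986.9, 1658.2]), 0.1, [[-24.0, 830.0], [-22.0, -829.0], [964.0, -828.0], [963.0, 830.0]])
```

View pics/crop0.png

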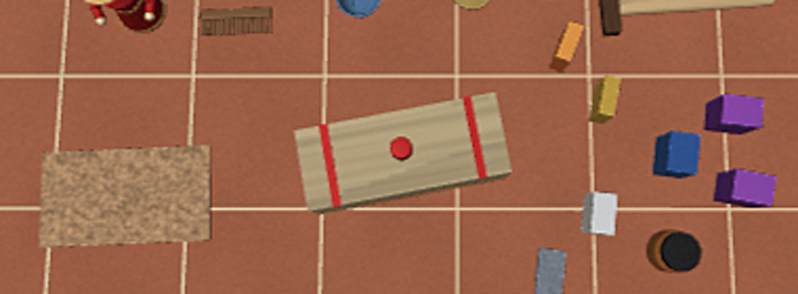

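The crop confirms yellow at (605,98), blue at (677,153) and white at (600,213), with orange and both purples clearly separate. Next I work out the lid yaw and mat pose from the corners.

```bash
python3 - <<'E'
from h import *
c=np.load("top0.npy",allow_pickle=True).item()
f=lambda p,z:ray(c,p[0]/2.1+110-.25,p[1]/2.1+140-.25,z)[:2]
for n,z,q in(("mat",.004,[(41,153),(209,146),(210,240),(39,247)]),("lid",.102,[(295,130),(497,93),(511,172),(318,209)])):
    P=np.array([f(p,z) for p in q]); print(n,P.round(3).tolist(),"mid",P.mean(0).round(4),"long-edge yaw",[round(np.degrees(np.arctan2(-d[0]*-1,-d[1]*-1)),1) for d in(P[0]-P[1],P[3]-P[2])], np.linalg.norm(P[0]-P[1]),np.linalg.norm(P[1]-P[2]))
im=c['image'];hsv=cv2.cvtColor(im,cv2.COLOR_RGB2HSV)
# lid red bands' direction and edges: line fit on red pixels
H,S,V=[hsv[...,i].astype(int) for i in range(3)]
m=(((H<8)|(H>172))&(S>150)&(V>130)).astype(np.uint8)
n,l,st,ce=cv2.connectedComponentsWithStats(m)
for i in range(1,n):
    if 30<st[i,4]<3000 and 240<ce[i][0]<360 and 170<ce[i][1]<250: print(ce[i],st[i],ray(c,*ce[i],.102))
E
```

```text
mat [[0.522, 0.52], [0.532, 0.27], [0.394, 0.262], [0.384, 0.512]] mid [0.458  0.3911] long-edge yaw [np.float64(-2.4), np.float64(-2.4)] 0.2507528910670818 0.1386701565433546
lid [[0.543, 0.123], [0.594, -0.153], [0.486, -0.171], [0.436, 0.089]] mid [ 0.5149 -0.0279] long-edge yaw [np.float64(-10.5), np.float64(-10.9)] 0.28096197801281914 0.10998571690081195
[335.54666667 204.76666667] [329 185  13  40 150] [ 0.53423029 -0.12141702  0.102     ]
[266.61783439 218.21019108] [261 199  12  40 157] [0.49567228 0.07505231 0.102     ]
[300.44303797 209.84810127] [296 205  10  10  79] [ 0.51961721 -0.02111436  0.102     ]
```

The mat is at (0.458, 0.391) with yaw +2.3°. The lid and crate are at about (0.5155, -0.022) with yaw +10.9°. Now moving above the knob.

Call:
{"api": "servo_tool", "payload": {"motion": [[0,36.8,50.8,0,-4.7],[0,36.8,50.8,0,-4.7],[0,36.8,50.8,0,-4.7],[0,36.8,50.8,0,-4.7],[0,36.8,50.8,0,-4.7],[0,36.8,50.8,0,-4.7],[0,36.8,50.8,0,-4.7],[0,36.8,50.8,0,-4.7],[0,36.8,50.8,0,-4.7],[0,36.8,50.8,0,-4.7],[0,36.8,50.8,0,-4.7],[0,36.8,50.8,0,-4.7],[0,36.8,50.8,0,-4.7],[0,36.8,50.8,0,-4.7],[0,36.8,50.8,0,-4.7]], "squeeze": 40}}

```text
time_s: 1.98
ee_pos: [0.516, -0.0222, 0.4048]
eef_rot: [3.142, -0.0, 0.19]
force: [-0.1, -0.8, 0.2]
grip_width: 0.0937
grip_force: 0.0
```

```bash
python3 - <<'E'
from h import *
o=ctrl.get_obs(); print(o['time_s'],o['ee_pos'],o['eef_rot'])
c=cam("wrist"); save(c,"w1.png"); im=c['image'];hsv=cv2.cvtColor(im,cv2.COLOR_RGB2HSV)
H,S,V=[hsv[...,i].astype(int) for i in range(3)]
m=(((H<8)|(H>172))&(S>150)&(V>110)).astype(np.uint8)
n,l,st,ce=cv2.connectedComponentsWithStats(m)
for i in range(1,n):
    if st[i,4]>150: print(ce[i],st[i],ray(c,*ce[i],.102),ray(c,*ce[i],.13))
E
```

```text
1.975 [ 0.51597523 -0.02221216  0.40480049] [ 3.14151786e+00 -2.15847752e-04  1.89840838e-01]
[192.75346784 182.65447667] [ 180  129   25  116 1586] [0.50584561 0.07772896 0.102     ] [0.51472261 0.06939305 0.13      ]
[431.68404908 183.59815951] [ 420  128   25  121 1630] [ 0.54305633 -0.12019431  0.102     ] [ 0.548254   -0.10895988  0.13      ]
[312.07194245 210.85971223] [ 294  193   38   37 1112] [ 0.50018173 -0.0257855   0.102     ] [ 0.50961877 -0.02388606  0.13      ]
```

View pics/w1.png

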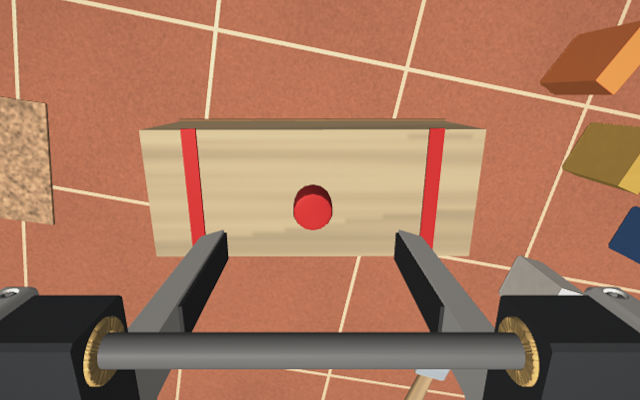

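The wrist view shows the knob at (313,211) centred between the fingers and the lid square to the tool. Descending to grip and lift.

Call:
{"api": "servo_tool", "payload": {"motion": [[0,-0.1,0,-5,0],[0,-0.1,0,-8,0],[0,-0.1,0,-9.5,0],[0,-0.1,0,-9.5,0],[1,-0.1,0,-9.5,0],[1,-0.1,0,-9.5,0],[1,-0.1,0,-9.5,0],[1,-0.1,0,-9.5,0],[1,-0.1,0,-9.5,0],[1,-0.1,0,-9.5,0],[1,-0.1,0,-9.5,0],[1,-0.1,0,-9.3,0]], "squeeze": 45}}

```text
time_s: 3.52
ee_pos: [0.515, -0.0216, 0.3112]
eef_rot: [-3.141, 0.001, 0.191]
force: [0.5, -0.9, -5.2]
grip_width: 0.0294
grip_force: 45.0
```

Call:
{"api": "servo_tool", "payload": {"motion": [[1,0,0,0.7,0],[1,0,0,2,0],[1,0,0,4,0],[1,0,0,6.5,0],[1,0,0,8.5,0],[1,0,1,9,0],[1,-0.2,3,9,-0.5],[1,-0.6,6,9,-1.2],[1,-1.2,10,9,-2],[1,-1.8,14,9,-3],[1,-2.5,18,9,-4],[1,-3.1,22,9,-5],[1,-3.7,26,9,-6],[1,-4.3,30,9,-7],[1,-4.8,34,9,-7.8],[1,-5.3,37.5,9,-8.3],[1,-5.5,39.8,9,-8.6],[1,-5.7,41,9,-8.6],[1,-5.7,41.3,9,-8.6],[1,-5.7,41.3,9,-8.6]]}}

```text
time_s: 6.02
ee_pos: [0.4583, 0.3909, 0.4016]
eef_rot: [3.141, 0.0, 0.04]
force: [0.1, -0.3, -5.1]
grip_width: 0.0294
grip_force: 45.0
```

```bash
python3 - <<'E'
from h import *
o=ctrl.get_obs(); print(o['time_s'],o['ee_pos'],o['eef_rot'],o['force'],o['grip_width'])
c=cam("top"); save(c,"top1.png"); np.save("top1.npy",c,allow_pickle=True)
cv2.imwrite('pics/top1c.png',cv2.resize(c['image'][130:290,110:470],None,fx=2.2,fy=2.2,interpolation=cv2.INTER_CUBIC)[:,:,::-1])
E
```

```text
6.025 [0.45828715 0.39092928 0.40155633] [3.14134813e+00 1.63220599e-04 4.03391326e-02] [ 0.09247742 -0.32345799 -5.09795146] 0.029377909921494142
```

View pics/top1c.png

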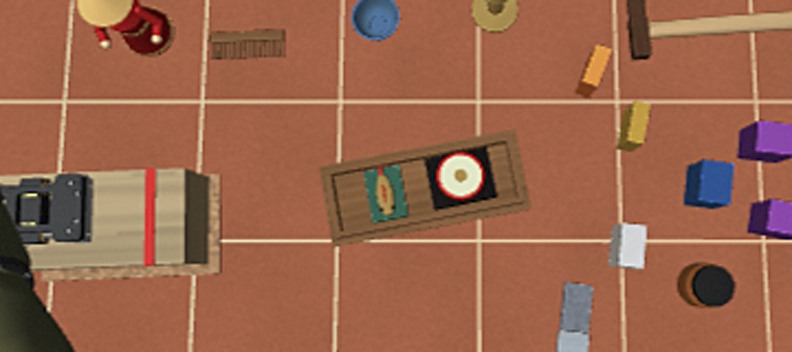

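The crop shows the lid held over the mat. In the open crate the fish is at +y (385,192) and the drum at -y (460,177). Lowering the lid now.

Call:
{"api": "servo_tool", "payload": {"motion": [[1,0,0,-1.5,0],[1,0,0,-3.5,0],[1,0,0,-5.5,0],[1,0,0,-7.5,0],[1,0,0,-8.6,0],[1,0,0,-9.1,0],[1,0,0,-9.4,0],[1,0,0,-9.6,0],[1,0,0,-9.6,0]]}}

```text
time_s: 7.2
ee_pos: [0.4582, 0.3914, 0.3059]
eef_rot: [-3.141, -0.0, 0.041]
force: [0.5, -0.6, -5.3]
grip_width: 0.0292
grip_force: 45.0
```

Call:
{"api": "servo_tool", "payload": {"motion": [[1,0,0,-0.1,0],[1,0,0,-0.2,0],[1,0,0,-0.2,0]]}}

```text
time_s: 7.58
ee_pos: [0.4582, 0.3913, 0.3056]
eef_rot: [-3.141, -0.001, 0.041]
force: [-6.0, -4.7, 12.0]
grip_width: 0.0296
grip_force: 45.0
```

Call:
{"api": "servo_tool", "payload": {"motion": [[0.8,0,0,0.1,0],[0.5,0,0,0.1,0],[0,0,0,0.1,0],[0,0,0,0.1,0],[0,0,0,0.1,0],[0,0,0,3,0],[0,0,0,6.5,0],[0,0,0,9.8,0],[0,5.7,-41.3,9.8,8.6],[0,5.7,-41.3,9.8,8.6],[0,5.7,-41.3,9.8,8.6],[0,5.7,-41.3,9.8,8.6],[0,5.7,-41.3,9.8,8.6],[0,5.7,-41.3,9.8,8.6],[0,5.7,-41.3,9.8,8.6],[0,5.7,-41.3,9.8,8.6],[0,5.7,-41.3,9.8,8.6],[0,5.7,-41.3,9.8,8.6]]}}

```text
time_s: 9.82
ee_pos: [0.5151, -0.0206, 0.4017]
eef_rot: [-3.142, -0.0, 0.192]
force: [-0.1, 0.2, 1.1]
grip_width: 0.0942
grip_force: 0.0
```

```bash
python3 - <<'E'
from h import *
o=ctrl.get_obs(); print(o['time_s'],o['ee_pos'],o['eef_rot'])
c=cam("wrist"); save(c,"w2.png"); np.save("w2.npy",c,allow_pickle=True)
c=cam("top"); np.save("top2.npy",c,allow_pickle=True); im=c['image']; hsv=cv2.cvtColor(im,cv2.COLOR_RGB2HSV);H,S,V=[hsv[...,i].astype(int) for i in range(3)]
m=(((H<8)|(H>172))&(S>150)&(V>130)).astype(np.uint8)
n,l,st,ce=cv2.connectedComponentsWithStats(m)
for i in range(1,n):
    if 30<st[i,4]<3000 and 100<ce[i][0]<240 and 190<ce[i][1]<280: print(ce[i],st[i],ray(c,*ce[i],.098),ray(c,*ce[i],.126))
E
```

```text
9.825 [ 0.51511705 -0.02060341  0.40170667] [-3.14151321e+00 -1.14085902e-04  1.92199632e-01]
[190.49689441 230.37267081] [189 210   4  41 161] [0.46127621 0.29190427 0.098     ] [0.45972242 0.28201278 0.126     ]
[120.07878788 232.73939394] [118 213   6  41 165] [0.45447737 0.49262161 0.098     ] [0.45310667 0.47732456 0.126     ]
[148.7   230.675] [144 226  10  10  80] [0.46037274 0.4112431  0.098     ] [0.45884328 0.39813767 0.126     ]
```

View pics/w2.png

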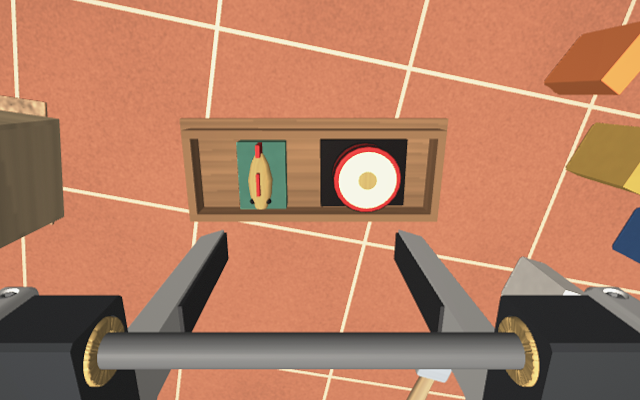

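The lid stands mid-mat: the band midpoint is (0.458, 0.392) with yaw about 2°. The crate is seen squarely, with the float at columns 238-286 and the drum board at 320-407. I'll enlarge it for accurate edges.

```bash
python3 - <<'E'
from h import *
c=np.load("w2.npy",allow_pickle=True).item(); im=c['image']
cv2.imwrite('pics/w2c.png',cv2.resize(im[110:230,172:456],None,fx=2.8,fy=2.8,interpolation=cv2.INTER_CUBIC)[:,:,::-1])
hsv=cv2.cvtColor(im,cv2.COLOR_RGB2HSV);H,S,V=[hsv[...,i].astype(int) for i in range(3)]
print(c['w'].round(3))
g=((H>65)&(H<95)&(S>60)); b=(V<45)
yaw=.1885; t=np.array([-np.sin(yaw),np.cos(yaw)])
o=np.array([.515,-.0225])
for n,m,z,cols in(("float",g,.028,(225,300)),("board",b,.024,(310,415))):
    for r in(145,155,165,175,185,195,203):
        x=np.nonzero(m[r,cols[0]:cols[1]])[0]+cols[0]
        if len(x): print(n,r,x.min(),x.max(),[round(1000*float(t@(ray(c,q,r,z)[:2]-o)),1) for q in(x.min()-.5,x.max()+.5)])
E
```

```text
[[ 0.191  0.942  0.276  0.595]
 [-0.982  0.183  0.053 -0.005]
 [-0.001 -0.281  0.96   0.382]
 [ 0.     0.     0.     1.   ]]
float 145 237 285 [78.5, 28.5]
float 155 238 285 [78.1, 28.7]
float 165 238 285 [78.7, 28.8]
float 175 239 286 [78.2, 28.0]
float 185 240 286 [77.8, 28.1]
float 195 240 286 [78.4, 28.3]
float 203 241 286 [77.8, 28.5]
board 145 321 406 [-7.4, -96.2]
board 155 321 405 [-7.5, -96.0]
board 165 321 404 [-7.6, -95.8]
board 175 321 404 [-7.7, -96.6]
board 185 321 403 [-7.9, -96.4]
board 195 321 402 [-8.0, -96.2]
board 203 321 402 [-8.1, -96.9]
```

View pics/w2c.png

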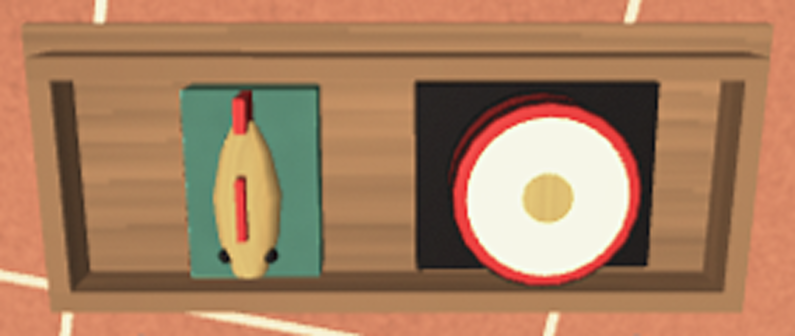

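The crop shows the inner rim corners at (51,80), (745,80), (72,290) and (724,290), with all the gaps visible.

```bash
python3 - <<'E'
from h import *
c=np.load("w2.npy",allow_pickle=True).item()
P=[ray(c,172+u/2.8-.3,110+v/2.8-.3,.034)[:2] for u,v in((51,80),(745,80),(72,290),(724,290))]
P=np.array(P);print(P.round(4).tolist(),P.mean(0).round(4),[np.linalg.norm(P[0]-P[1]),np.linalg.norm(P[2]-P[3]),np.linalg.norm(P[0]-P[2])],[np.degrees(np.arctan2(-d[0],d[1])) for d in(P[0]-P[1],P[2]-P[3])])
yaw=.1885; t=np.array([-np.sin(yaw),np.cos(yaw)]);n=np.array([np.cos(yaw),np.sin(yaw)]);o=np.array([.515,-.0225])
print(((P-o)@t*1000).round(1),((P-o)@n*1000).round(1))
# chocks in top view at z=.08, centroids of top faces
for f in("top2.npy",):
    c=np.load(f,allow_pickle=True).item(); hsv=cv2.cvtColor(c['image'],cv2.COLOR_RGB2HSV);H,S,V=[hsv[...,i].astype(int) for i in range(3)]
    print([tuple(hsv[v,u]) for u,v in((432,208),(432,212),(432,220),(425,210),(440,210))])
E
```

```text
[[0.5293, 0.1059], [0.5765, -0.1371], [0.4514, 0.0905], [0.4988, -0.1524]] [ 0.514  -0.0233] [np.float64(0.24749955969787835), np.float64(0.24749970956999548), np.float64(0.07930727341141744)] [np.float64(11.01045376373379), np.float64(11.024393180369106)]
[ 123.4 -124.1  122.9 -124.6] [ 38.1  39.  -41.2 -40.3]
[(np.uint8(109), np.uint8(171), np.uint8(146)), (np.uint8(109), np.uint8(168), np.uint8(147)), (np.uint8(109), np.uint8(171), np.uint8(146)), (np.uint8(107), np.uint8(170), np.uint8(75)), (np.uint8(109), np.uint8(173), np.uint8(146))]
```

```bash
python3 - <<'E'
from h import *
c=np.load("top2.npy",allow_pickle=True).item(); hsv=cv2.cvtColor(c['image'],cv2.COLOR_RGB2HSV);H,S,V=[hsv[...,i].astype(int) for i in range(3)]
sub=np.zeros_like(H,bool); sub[195:232,415:450]=1
m=sub&(H>100)&(H<118)&(S>120)&(V>115)
k=max(cv2.findContours(m.astype(np.uint8),0,1)[0],key=cv2.contourArea)[:,0]
P=np.array([ray(c,u,v,.08)[:2] for u,v in k],np.float32)*1000
r=cv2.minAreaRect(P);print(r,cv2.boxPoints(r).round().tolist())
E
```

```text
((514.9868774414062, -410.612060546875), (40.78904724121094, 53.937171936035156), 82.36160278320312) [[486.0, -427.0], [539.0, -434.0], [544.0, -394.0], [491.0, -387.0]]
```

Call:
{"api": "servo_tool", "payload": {"motion": [[0.15,0,-39,0,71.4],[0.15,0,-39,0,71.4],[0.15,0,-39,0,71.4],[0.15,0,-39,0,71.4],[0.15,0,-39,0,71.4],[0.15,0,-39,0,71.4],[0.15,0,-39,0,71.4],[0.15,0,-39,0,71.4],[0.15,0,-39,0,71.4],[0.15,0,-39,0,71.4],[0.15,0,-39,0,71.4],[0.15,0,-39,0,71.4]]}}

```text
time_s: 11.42
ee_pos: [0.5153, -0.4112, 0.4019]
eef_rot: [3.141, 0.0, 1.437]
force: [-1.0, -0.4, 0.7]
grip_width: 0.08
grip_force: 0.0
```

```bash
python3 - <<'E'
from h import *
o=ctrl.get_obs(); print(o['time_s'],o['ee_pos'],o['eef_rot'],o['qpos'],o['grip_width'])
c=cam("wrist"); save(c,"w3.png"); np.save("w3.npy",c,allow_pickle=True)
E
```

```text
11.425 [ 0.51531263 -0.41122449  0.40188421] [3.14139775e+00 1.49009641e-04 1.43715526e+00] [-7.29068150e-01  5.51701137e-01  1.17329039e+00 -1.42238220e-05
  1.41635619e+00 -5.95424914e-01] 0.07996482461192411
```

View pics/w3.png

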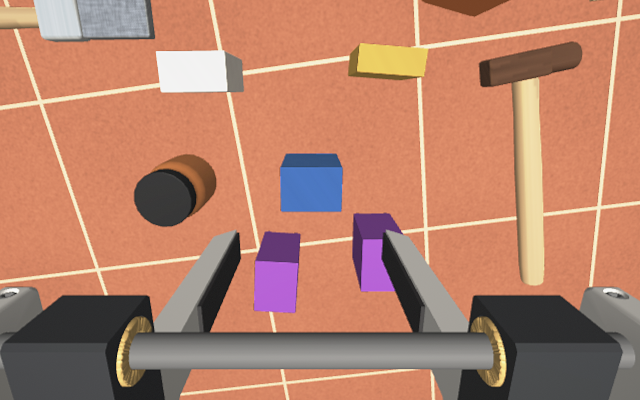

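The blue chock's top face is at (311,189), and two purple look-alikes are close below it at (277,287) and (377,262). White is at (193,71) and yellow at (391,61). I'll compute positions and clearance.

```bash
cat >> h.py <<'E'
def faces(c,z=.08):
    hsv=cv2.cvtColor(c['image'],cv2.COLOR_RGB2HSV);H,S,V=[hsv[...,i].astype(int) for i in range(3)]
    out={}
    for n,m in dict(blue=(H>100)&(H<120)&(S>120)&(V>150),purple=(H>130)&(H<155)&(S>100)&(V>170),white=(S<25)&(V>205),yellow=(H>18)&(H<32)&(S>110)&(V>215)).items():
        for k in cv2.findContours(m.astype(np.uint8),0,1)[0]:
            if cv2.contourArea(k)<600: continue
            P=np.array([ray(c,u,v,z)[:2] for u,v in k[:,0]],np.float32)*1000
            (a,b),(w,h),t=cv2.minAreaRect(P); 
            if h>w: t+=90
            print(n,k[:,0].mean(0).round(),"xy",round(a,1),round(b,1),"size",round(w,1),round(h,1),"long yaw",round((t+90)%180-90,1),cv2.boxPoints(((a,b),(w,h),t if w>h else t-90)).round().astype(int).tolist())
E
python3 - <<'E'
from h import *
faces(np.load("w3.npy",allow_pickle=True).item())
E
```

```text
blue [311. 188.] xy 514.1 -411.6 size 40.3 54.8 long yaw -7.7 [[484, -428], [539, -435], [544, -395], [490, -388]]
purple [275. 286.] xy 465.9 -506.0 size 55.5 41.2 long yaw 78.7 [[440, -529], [481, -537], [492, -483], [451, -475]]
purple [374. 267.] xy 567.6 -495.8 size 55.7 31.6 long yaw 84.7 [[549, -522], [581, -525], [586, -470], [555, -467]]
white [191.  71.] xy 430.4 -299.0 size 31.7 55.5 long yaw -7.0 [[401, -311], [456, -318], [460, -287], [405, -280]]
white [57. 18.] xy 334.0 -246.2 size 25.8 31.8 long yaw -7.7 [[316, -257], [348, -261], [351, -236], [320, -231]]
yellow [392.  59.] xy 594.1 -312.1 size 21.4 55.6 long yaw -12.0 [[565, -317], [619, -328], [623, -307], [569, -296]]
```

Call:
{"api": "servo_tool", "payload": {"motion": [[0.15,-0.1,0,-6,0],[0.15,-0.1,0,-11,0],[0.15,-0.1,0,-15,0],[0.15,-0.1,0,-16,0],[0.15,-0.1,0,-16,0],[1,-0.1,0,-16,0],[1,-0.1,0,-16,0],[1,-0.1,0,-16,0],[1,-0.1,0,-16,0],[1,-0.1,0,-16,0],[1,-0.1,0,-15,0],[1,-0.1,0,-11,0],[1,-0.1,0,-7,0],[1,-0.1,0,-7,0]], "squeeze": 30}}

```text
time_s: 13.22
ee_pos: [0.5143, -0.4117, 0.3355]
eef_rot: [3.137, 0.003, 1.437]
force: [-0.0, 0.3, -0.8]
grip_width: 0.0559
grip_force: 30.0
```

Call:
{"api": "servo_tool", "payload": {"motion": [[1,-0.1,2,1,1],[1,-0.3,6,1,3],[1,-0.5,11,1,5],[1,-0.7,16,1,7],[1,-0.9,21,1,9],[1,-1.1,26,1,11],[1,-1.3,31,1,13],[1,-1.5,36,1,15],[1,-1.7,41,1,17],[1,-1.8,45,1,18],[1,-1.9,47.6,0,18.7],[1,-1.9,48.4,-2,18.7],[1,-1.9,48.6,-4,18.7],[1,-1.9,48.6,-4.8,18.7],[1,-1.9,48.6,-4.8,18.7],[1,-1.9,48.6,-4.8,18.7]]}}

```text
time_s: 15.22
ee_pos: [0.4953, 0.0742, 0.2842]
eef_rot: [3.141, 0.0, 1.763]
force: [0.6, -0.4, -1.3]
grip_width: 0.0555
grip_force: 30.0
```

```bash
python3 - <<'E'
from h import *
o=ctrl.get_obs(); print(o['time_s'],o['ee_pos'],o['eef_rot'],o['grip_width'])
c=cam("wrist"); save(c,"w4.png"); np.save("w4.npy",c,allow_pickle=True)
E
```

```text
15.225 [0.49532211 0.07419078 0.28424355] [3.14077517e+00 1.02793631e-04 1.76308328e+00] 0.05552893370743096
```

View pics/w4.png

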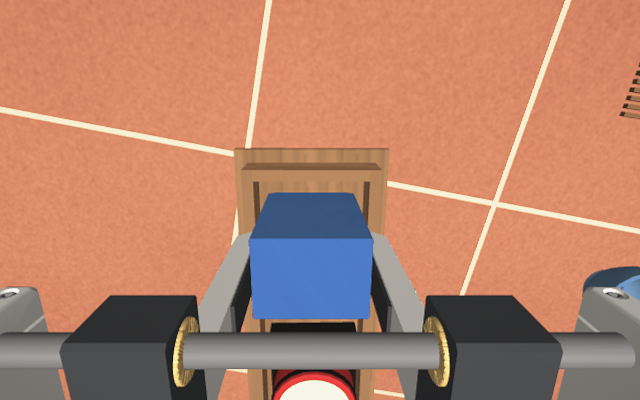

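The blue chock's top face spans rows 237-318 and is centred in the crate. The end wall's inner rim edge is at about row 181. Checking the wall clearance.

```bash
python3 - <<'E'
from h import *
c=np.load("w4.npy",allow_pickle=True).item()
g=cv2.cvtColor(c['image'],cv2.COLOR_RGB2GRAY)
print(g[145:200,300].tolist(), g[225:245,300].tolist(), g[310:325,300].tolist())
t=np.array([-np.sin(.192),np.cos(.192)])
f=lambda u,v,z:1000*t@(ray(c,u,v,z)[:2]-np.array([.514,-.0233]))
for r in(180,181,182):print(r,f(311,r,.034))
print('outer rim',f(311,164,.034),f(311,170,.034))
for r in (236,237,238):print(r,f(311,r,.1222))
for r in (317,318,319):print(r,f(311,r,.1222))
E
```

```text
[161, 164, 158, 118, 121, 143, 147, 146, 146, 146, 146, 146, 145, 146, 146, 146, 148, 133, 108, 103, 106, 101, 95, 96, 96, 135, 150, 148, 148, 148, 148, 148, 148, 149, 148, 148, 147, 146, 145, 145, 145, 146, 145, 144, 145, 146, 148, 116, 78, 79, 80, 80, 81, 79, 80] [81, 81, 82, 81, 82, 82, 82, 82, 81, 81, 81, 80, 78, 97, 116, 119, 119, 119, 119, 119] [116, 116, 116, 116, 116, 116, 116, 117, 110, 134, 145, 148, 96, 15, 20]
180 125.00787420132154
181 124.30314604992353
182 123.59724385147162
outer rim 136.12621289603888 131.99122219049556
236 121.15838183045047
237 120.67963768620842
238 120.20005695030434
317 79.46858078245864
318 78.91424504436145
319 78.35886684260856
```

Call:
{"api": "servo_tool", "payload": {"motion": [[1,0,0.1,-0.5,0],[1,0,0.1,-1.2,0],[1,0,0.1,-1.8,0],[1,0,0.1,-2.4,0],[1,0,0.1,-2.9,0],[1,0,0.1,-3.2,0],[1,0,0.1,-3.4,0],[1,0,0.1,-3.5,0],[1,0,0.1,-3.6,0],[1,0,0.1,-3.6,0]]}}

```text
time_s: 16.52
ee_pos: [0.4952, 0.0754, 0.2502]
eef_rot: [3.141, 0.0, 1.764]
force: [-16.9, 0.5, 38.2]
grip_width: 0.0557
grip_force: 30.0
```

Call:
{"api": "servo_tool", "payload": {"motion": [[0.8,0,0,0.1,0],[0.15,0,0,0.1,0],[0.15,0,0,0.1,0],[0.15,0,0,0.1,0],[0.15,0,0,4,0],[0.15,0,0,9,0],[0.15,9.9,-38.7,15,-23],[0.15,9.9,-38.7,15,-23],[0.15,9.9,-38.7,15,-23],[0.15,9.9,-38.7,15,-23],[0.15,9.9,-38.7,15,-23],[0.15,9.9,-38.7,15,-23],[0.15,9.9,-38.7,15,-23],[0.15,9.9,-38.7,15,-23],[0.15,9.9,-38.7,15,-23],[0.15,9.9,-38.7,15,-23]]}}

```text
time_s: 18.52
ee_pos: [0.5943, -0.3105, 0.3977]
eef_rot: [-3.141, -0.0, 1.363]
force: [0.0, 0.7, -0.2]
grip_width: 0.0798
grip_force: 0.0
```

```bash
python3 - <<'E'
from h import *
o=ctrl.get_obs(); print(o['time_s'],o['ee_pos'],o['eef_rot'],o['grip_width'])
c=cam("wrist"); np.save("w5.npy",c,allow_pickle=True); faces(c)
c=cam("top"); np.save("top5.npy",c,allow_pickle=True)
E
```

```text
18.525 [ 0.5942739  -0.31048784  0.39772736] [-3.14145594e+00 -7.28007636e-05  1.36311109e+00] 0.07984493889652917
purple [232. 384.] xy 466.5 -503.6 size 39.6 41.1 long yaw -11.9 [[442, -519], [483, -527], [491, -488], [450, -480]]
white [133. 213.] xy 430.4 -298.8 size 31.8 55.6 long yaw -7.0 [[401, -311], [456, -318], [460, -286], [405, -280]]
white [ 17. 155.] xy 349.0 -226.4 size 31.8 31.1 long yaw 83.3 [[332, -240], [363, -244], [366, -212], [335, -209]]
yellow [312. 191.] xy 594.2 -312.0 size 20.4 55.0 long yaw -11.9 [[565, -316], [619, -328], [623, -308], [569, -296]]
yellow [391. 112.] xy 672.7 -258.3 size 20.0 54.2 long yaw -22.2 [[644, -257], [694, -278], [702, -259], [651, -239]]
```

Call:
{"api": "servo_tool", "payload": {"motion": [[0.15,0,-0.15,-6,0],[0.15,0,-0.15,-11,0],[0.15,0,-0.15,-14.6,0],[0.15,0,-0.15,-15.6,0],[0.15,0,-0.15,-15.6,0],[1,0,-0.15,-15.6,0],[1,0,-0.15,-15.6,0],[1,0,-0.15,-15.6,0],[1,0,-0.15,-15.6,0],[1,0,-0.15,-15.6,0],[1,0,-0.15,-14.6,0],[1,0,-0.15,-11,0],[1,0,-0.15,-7,0],[1,0,-0.15,-7,0],[1,0,-0.15,-7,0]]}}

```text
time_s: 20.5
ee_pos: [0.594, -0.3131, 0.3269]
eef_rot: [-3.14, -0.0, 1.362]
force: [0.5, -0.5, -0.8]
grip_width: 0.0561
grip_force: 30.0
```

Call:
{"api": "servo_tool", "payload": {"motion": [[1,-0.6,2,0,3],[1,-1.8,5.5,0,7],[1,-3,9.5,0,12],[1,-4.2,13,0,16],[1,-5.2,16,0,20],[1,-5.7,17.5,-1,22],[1,-5.9,18.2,-2.5,22.9],[1,-5.9,18.2,-4,22.9],[1,-5.9,18.2,-4.3,22.9],[1,-5.9,18.2,-4.3,22.9],[1,-5.9,18.2,-4.3,22.9]]}}

```text
time_s: 21.88
ee_pos: [0.5353, -0.1315, 0.285]
eef_rot: [3.141, 0.0, 1.761]
force: [0.5, -0.1, -1.0]
grip_width: 0.0559
grip_force: 30.0
```

```bash
python3 - <<'E'
from h import *
o=ctrl.get_obs(); print(o['time_s'],o['ee_pos'],o['eef_rot'],o['grip_width'])
c=cam("wrist"); save(c,"w6.png"); np.save("w6.npy",c,allow_pickle=True)
E
```

```text
21.875 [ 0.53532255 -0.13149487  0.28501328] [3.14100417e+00 3.69474800e-04 1.76099796e+00] 0.05592339577720158
```

View pics/w6.png

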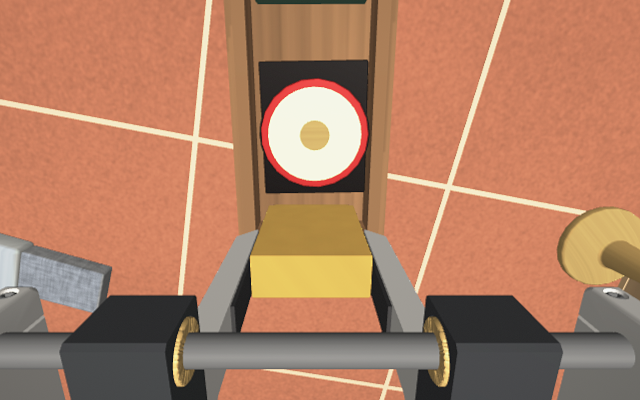

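The yellow chock's top is at rows 255-297, the drum board at rows 61-192, and the float's edge at row 4. All are aligned.

```bash
python3 - <<'E'
from h import *
c=np.load("w6.npy",allow_pickle=True).item()
t=np.array([-np.sin(.192),np.cos(.192)])
f=lambda u,v,z:round(float(1000*t@(ray(c,u,v,z)[:2]-np.array([.514,-.0233]))),1)
print('board',f(312,191.5,.024),f(312,61,.024),'chock',f(311,255,.123),f(311,297,.123),'float',f(311,4,.028))
E
```

```text
board -95.8 -7.4 chock -97.6 -119.2 float 25.0
```

Call:
{"api": "servo_tool", "payload": {"motion": [[1,0,-0.1,-0.5,0],[1,0,-0.1,-1.2,0],[1,0,-0.1,-1.8,0],[1,0,-0.1,-2.4,0],[1,0,-0.1,-2.9,0],[1,0,-0.1,-3.2,0],[1,0,-0.1,-3.4,0],[1,0,-0.1,-3.6,0],[1,0,-0.1,-3.6,0]]}}

```text
time_s: 23.05
ee_pos: [0.5352, -0.1323, 0.2504]
eef_rot: [3.141, 0.001, 1.762]
force: [-9.5, 1.1, 19.9]
grip_width: 0.056
grip_force: 30.0
```

Call:
{"api": "servo_tool", "payload": {"motion": [[0.8,0,0,0.1,0],[0.15,0,0,0.1,0],[0.15,0,0,0.1,0],[0.15,0,0,0.1,0],[0.15,0,0,4,0],[0.15,0,0,9,0],[0.15,-10.5,-16.7,15,-18],[0.15,-10.5,-16.7,15,-18],[0.15,-10.5,-16.7,15,-18],[0.15,-10.5,-16.7,15,-18],[0.15,-10.5,-16.7,15,-18],[0.15,-10.5,-16.7,15,-18],[0.15,-10.5,-16.7,15,-18]]}}

```text
time_s: 24.68
ee_pos: [0.4309, -0.2981, 0.3981]
eef_rot: [-3.141, -0.001, 1.449]
force: [0.8, -0.0, 0.0]
grip_width: 0.0804
grip_force: 0.0
```

```bash
python3 - <<'E'
from h import *
o=ctrl.get_obs(); print(o['time_s'],o['ee_pos'],o['eef_rot'],o['grip_width'])
c=cam("wrist"); np.save("w7.npy",c,allow_pickle=True); faces(c)
c=cam("top"); np.save("top7.npy",c,allow_pickle=True)
t=np.array([-np.sin(.192),np.cos(.192)]);n=np.array([np.cos(.192),np.sin(.192)]);C=np.array([.514,-.0233])
# float -y edge and board +y edge in top view, along crate x offsets
hsv=cv2.cvtColor(c['image'],cv2.COLOR_RGB2HSV);H,S,V=[hsv[...,i].astype(int) for i in range(3)]
for nm,m,z in(("float",(H>65)&(H<95)&(S>60),.028),("board",V<45,.024)):
    for a in(-25,-15,15,25):
        s=np.arange(-110,110,.5); uv=[proj(c,np.append(C+n*a/1e3+t*q/1e3,z)) for q in s]
        hit=s[[bool(m[int(round(v)),int(round(u))]) for u,v in uv]]; print(nm,a,hit.min(),hit.max())
E
```

```text
24.675 [ 0.43092481 -0.29811629  0.39811515] [-3.14088376e+00 -5.39310453e-04  1.44921953e+00] 0.08037282621903037
purple [368. 382.] xy 463.6 -516.1 size 34.2 42.8 long yaw -6.9 [[440, -531], [483, -536], [487, -502], [444, -497]]
white [312. 190.] xy 430.3 -298.6 size 31.5 55.4 long yaw -7.0 [[401, -311], [456, -318], [460, -286], [405, -280]]
white [172. 121.] xy 320.1 -224.2 size 31.5 31.2 long yaw 83.0 [[303, -238], [334, -242], [338, -210], [307, -207]]
float -25 29.5 81.0
float -15 -84.5 79.5
float 15 -87.0 80.5
float 25 -83.0 79.0
board -25 -95.0 -8.0
board -15 -97.0 83.0
board 15 -96.5 84.0
board 25 -95.5 -8.0
```

Call:
{"api": "servo_tool", "payload": {"motion": [[0.15,0,0,-6,0],[0.15,0,0,-11,0],[0.15,0,0,-14.6,0],[0.15,0,0,-15.6,0],[0.15,0,0,-15.6,0],[1,0,0,-15.6,0],[1,0,0,-15.6,0],[1,0,0,-15.6,0],[1,0,0,-15.6,0],[1,0,0,-15.6,0],[1,0,0,-14.6,0],[1,0,0,-11,0],[1,0,0,-7,0],[1,0,0,-5,0],[1,0,0,-5,0]]}}

```text
time_s: 26.65
ee_pos: [0.4302, -0.2991, 0.3502]
eef_rot: [3.139, 0.002, 1.447]
force: [-0.3, 0.1, -1.0]
grip_width: 0.0563
grip_force: 30.0
```

Call:
{"api": "servo_tool", "payload": {"motion": [[1,0.6,2,0,1],[1,1.8,6,0,4],[1,3.1,11,0,7],[1,4.5,16,0,10],[1,6,21,0,13],[1,7.2,25,0,16],[1,7.9,27.5,0,18],[1,8.2,28.6,0,18],[1,8.2,28.6,-2.5,18],[1,8.2,28.6,-5,18],[1,8.2,28.6,-6.5,18],[1,8.2,28.6,-6.5,18],[1,8.2,28.6,-6.5,18]]}}

```text
time_s: 28.28
ee_pos: [0.5124, -0.0133, 0.2844]
eef_rot: [3.141, 0.0, 1.761]
force: [-0.4, 0.5, -0.6]
grip_width: 0.0562
grip_force: 30.0
```

```bash
python3 - <<'E'
from h import *
o=ctrl.get_obs(); print(o['time_s'],o['ee_pos'],o['eef_rot'],o['grip_width'],o['force'])
c=cam("wrist"); np.save("w8.npy",c,allow_pickle=True)
t=np.array([-np.sin(.192),np.cos(.192)]);C=np.array([.514,-.0233]);z=o['ee_pos'][2]-.18-.062+.08
hsv=cv2.cvtColor(c['image'],cv2.COLOR_RGB2HSV).astype(int);H,S,V=hsv[...,0],hsv[...,1],hsv[...,2]
f=lambda u,v,z:round(float(1000*t@(ray(c,u,v,z)[:2]-C)),1)
for u in(280,311,340):
    w=np.nonzero((S[:,u]<25)&(V[:,u]>205)&(np.arange(400)>200)&(np.arange(400)<330))[0]; print(u,'white',w.min(),w.max(),f(u,w.min()-.5,z),f(u,w.max()+.5,z))
for u in(275,345):
    w=np.nonzero((H[:,u]>65)&(H[:,u]<95)&(S[:,u]>60)&(np.arange(400)<250))[0]; print(u,'float',w.min(),w.max(),f(u,w.max()+.5,.028),f(u,w.min()-.5,.028))
E
```

```text
28.275 [ 0.51236766 -0.01334647  0.2843745 ] [3.14067080e+00 2.72402323e-04 1.76112151e+00] 0.05621257848941957 [-0.37871636  0.54140557 -0.63050034]
280 white 246 324 27.4 -13.9
311 white 246 329 27.4 -16.7
340 white 246 329 27.4 -16.7
275 float 122 186 29.6 74.6
345 float 122 185 30.2 74.6
```

Call:
{"api": "servo_tool", "payload": {"motion": [[1,0,-0.05,-0.5,0],[1,0,-0.05,-1.2,0],[1,0,-0.05,-1.8,0],[1,0,-0.05,-2.4,0],[1,0,-0.05,-2.9,0],[1,0,-0.05,-3.2,0],[1,0,-0.05,-3.4,0],[1,0,-0.05,-3.5,0],[1,0,-0.05,-3.5,0]]}}

```text
time_s: 29.45
ee_pos: [0.5122, -0.0137, 0.2511]
eef_rot: [3.141, 0.001, 1.762]
force: [-16.8, 0.2, 35.7]
grip_width: 0.0557
grip_force: 30.0
```

Call:
{"api": "servo_tool", "payload": {"motion": [[0.8,0,0,0.1,0],[0.15,0,0,0.1,0],[0.15,0,0,0.1,0],[0.15,0,0,0.1,0],[0.15,0,0,4,0],[0.15,0,0,9,0],[0.15,0,0,15,0],[0.15,-10,-5,18,0],[0.15,-10,-5,18,0],[0.15,-10,-5,18,0],[0.15,-10,-5,18,0],[0.15,-10,-5,18,0]]}}

```text
time_s: 30.95
ee_pos: [0.4129, -0.0634, 0.4281]
eef_rot: [-3.141, -0.001, 1.762]
force: [0.1, 0.3, 0.8]
grip_width: 0.0797
grip_force: 0.0
```

```bash
python3 - <<'E'
from h import *
o=ctrl.get_obs(); print(o['time_s'],o['ee_pos'],o['force'])
a=cam("top")['image'][130:290,110:470]; b=cam("scene")['image'][130:300,240:470]
a=cv2.resize(a,(660,293),interpolation=cv2.INTER_CUBIC); b=cv2.resize(b,(406,300),interpolation=cv2.INTER_CUBIC)
p=np.zeros((600,660,3),np.uint8); p[:293]=a; p[300:,:406]=b; cv2.imwrite('pics/fin.png',p[:,:,::-1])
c=cam("wrist"); faces(c,.088)
E
```

```text
30.95 [ 0.41291312 -0.06335162  0.42805651] [0.10419627 0.25967575 0.76614713]
blue [436.  47.] xy 493.9 74.9 size 55.3 40.5 long yaw 11.0 [[463, 89], [471, 50], [525, 60], [517, 100]]
white [414. 204.] xy 513.5 -65.2 size 48.7 47.9 long yaw 11.0 [[485, -46], [494, -93], [542, -84], [533, -37]]
white [426. 151.] xy 510.6 -12.9 size 55.5 30.8 long yaw 11.0 [[480, -3], [486, -33], [541, -23], [535, 8]]
```

View pics/fin.png

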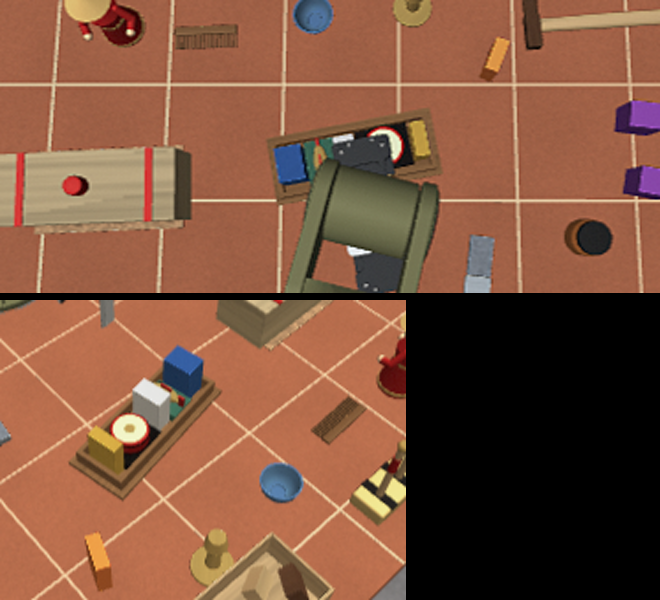

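The final views show the lid upright on the mat. The blue, white and yellow chocks stand upright in their gaps at yaw 11°, with their tops at the height expected when seated. The bystanders haven't moved. Handing in.

```bash
python3 -c "
from station import ctrl; print(ctrl.hand_in())"
```

```text
the job is handed in; nothing more can be done
None
```

The job is handed in at about 31 s: the lid stands right way up in the middle of the mat, and the blue, white and yellow chocks are upright on the crate floor in the wide, medium and narrow gaps; no verdict was returned.

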